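# Sort the draining cups onto their own drip dishes

### The job

Each of the three cups hangs mouth-down over the wrong drip dish. Rearrange them so that the widest cup hangs on the peg of the largest dish, the middle-width cup on that of the medium dish and the narrowest cup on that of the smallest dish, standing one cup mouth-down on the empty cork mat while you make room. Do not tip a cup over, and leave the tin, the bowl and the red mould where they are.

Things in the scene. Friction and masses are not known exactly. Their poses are not given: they have to be found in the camera images.
- cup_wide: Grey stoneware, the widest cup, a straight round tube 68 mm across outside, 70 mm tall, wall 3 mm, closed end 7 mm thick, no handle; mouth down throughout. Origin: centre of the inner floor (7 mm below the closed upper face, 63 mm above the mouth, on the axis); z runs along the cup's axis, out through the closed upper end. Its start place is on one of the pegs.
- cup_middle: Stainless steel, middle width and tallest cup, a straight round tube 58 mm across outside, 92 mm tall, wall 3 mm, closed end 7 mm thick, no handle; mouth down throughout. Origin: centre of the inner floor (7 mm below the closed upper face, 85 mm above the mouth, on the axis); z runs along the cup's axis, out through the closed upper end. Its start place is on one of the pegs.
- cup_narrow: Sand-coloured stoneware, the narrowest cup, a straight round tube 48 mm across outside, 80 mm tall, wall 3 mm, closed end 7 mm thick, no handle; mouth down throughout. Origin: centre of the inner floor (7 mm below the closed upper face, 73 mm above the mouth, on the axis); z runs along the cup's axis, out through the closed upper end. Its start place is on one of the pegs.
- stand_large: Largest stand, fixed: round dark zinc drip dish 150 mm across, 7 mm high; beech peg 14 mm thick with a flat pad 26 mm across at its tip. Origin: centre of the pad's upper face, 125 mm up. z is straight up; peg and pad lean 0.21 rad from vertical towards x, which points ahead (yaw within 0.7). Dish centre 14 mm towards -x. A hung cup's inner floor lies flat on the pad.
- stand_medium: Medium stand, fixed: round dark zinc drip dish 120 mm across, 7 mm high; beech peg 14 mm thick with a flat pad 26 mm across at its tip. Origin: centre of the pad's upper face, 125 mm up. z is straight up; peg and pad lean 0.21 rad from vertical towards x, which points ahead (yaw within 0.7). Dish centre 14 mm towards -x. A hung cup's inner floor lies flat on the pad.
- stand_small: Smallest stand, fixed: round dark zinc drip dish 90 mm across, 7 mm high; beech peg 14 mm thick with a flat pad 26 mm across at its tip. Origin: centre of the pad's upper face, 125 mm up. z is straight up; peg and pad lean 0.21 rad from vertical towards x, which points ahead (yaw within 0.7). Dish centre 14 mm towards -x. A hung cup's inner floor lies flat on the pad.
- mat: Round cork mat, fixed, 100 mm across, 5 mm thick, empty at the start: the free spot. Origin: centre of its underside, on the table.
- tin: Squat metal tin with a twist-lock lid and black rubber ring, 88 mm across, 67 mm high; stands among the dishes, to be left alone. Origin: centre of its underside.
- bowl: Grey stoneware bowl, 140 mm across, 55 mm high, on the robot's right; to be left alone. Origin: centre of its underside.
- mould: Red plastic fluted mould, 104 mm across, 56 mm high, on the robot's left; to be left alone. Origin: centre of its underside.
Mind the look-alikes: they are no part of the job. Leave any blue or green look-alike of the cup_middle alone. What is shaped like the cup_narrow but purple is not meant.

How it is judged (in metres and radians):
On the way:
1. one cup stands released, mouth down and level, on the cork mat (((horizontal distance between cup_wide and mat below 0.035 m and height (world z) of cup_wide below 0.074 m and angle between cup_wide's own z axis and vertical below 0.12 rad and contact force between the fingers and cup_wide below 0.1 N) or (horizontal distance between cup_middle and mat below 0.035 m and height (world z) of cup_middle below 0.096 m and angle between cup_middle's own z axis and vertical below 0.12 rad and contact force between the fingers and cup_middle below 0.1 N) or (horizontal distance between cup_narrow and mat below 0.035 m and height (world z) of cup_narrow below 0.084 m and angle between cup_narrow's own z axis and vertical below 0.12 rad and contact force between the fingers and cup_narrow below 0.1 N))), for 0.2 s.
At the end, for the whole second after the job is handed in: The widest cup hangs on the large dish's peg, the middle one on the medium dish's and the narrowest on the small dish's: each mouth down (axis within 0.5 rad of vertical), its inner floor's centre within 22 mm of the pad's centre, released and at rest (distance between cup_wide and stand_large below 0.022 m and angle between each of cup_wide, cup_middle, cup_narrow's own z axis and vertical below 0.5 rad and linear speed of each of cup_wide, cup_middle, cup_narrow below 0.02 m/s and angular speed of each of cup_wide, cup_middle, cup_narrow below 0.3 rad/s and contact force between the fingers and cup_wide below 0.1 N and distance between cup_middle and stand_medium below 0.022 m and contact force between the fingers and cup_middle below 0.1 N and distance between cup_narrow and stand_small below 0.022 m and contact force between the fingers and cup_narrow below 0.1 N); the robot touches nothing.
It fails at once if a cup is tipped over (axis more than 1 rad from vertical) (angle between any of cup_wide, cup_middle, cup_narrow's own z axis and vertical above 1 rad).
It fails at once if the tin, the bowl or the mould is moved more than 25 mm (distance of any of tin, bowl, mould from where it was at the start of the episode above 0.025 m).
It also fails if it takes over 125 s, if anything falls off the work surface, if the arm or the gripper's body presses on something with over 40 N, if the wrist force passes 120 N, or if a joint passes its speed limit or range.

### The arm

A 6-joint arm with a two-finger parallel gripper is mounted at the origin on the work surface. World frame = base frame: x ahead of the robot, y to its left, z up, the work surface at z = 0. Lengths are in mm, angles in rad, forces in N, time in s.
With the tool pointing down it reaches from about 275 to 825 mm from the base axis. Payload 5.2 kg.
Tool frame: the origin (TCP) lies at the very end of the fingers, on their centre line; the grasp point (between the pads) lies 19 mm behind it; z points along the fingers, y is the line along which they close (so a half turn about z gives the same grasp; the last joint's range is limited). The gripper opens to 93 mm and grips with 3 to 60 N. Pads are 15 mm wide; open, the fingers measure 128 mm over their backs; the gripper's body (75 mm by 188 mm) begins 65 mm behind the grasp point.
Start: joints at [1.144, 0.259, 1.535, -0, 1.348, -0.203], TCP at [122.042, 536.293, 218.653] pointing down, gripper open.
Joint ranges: [-3.14, 3.14], [-0.91, 2.08], [0.19, 2.58], [-1.22, 4.36], [0.22, 2.71], [-3.12, 3.12]. Speed limits (rad/s): [2.57, 2.57, 3.14, 3.14, 3.14, 3.14].

### API

Orientations are given as [roll, pitch, yaw] about the fixed x, y, z axes, in that order (R = Rz(yaw) Ry(pitch) Rx(roll)).
In Python, from bench import robot gives the robot as it stands. The module is installed in compiled form; this text tells all that it offers. Calls block until the motion is done:
- robot.move_ptp(position, orientation): joint-space move of the TCP to a pose.
- robot.move_linear(position, ori=None, speed=150, f_stop=None): straight line of the TCP; ori=None keeps the orientation; speed is the mean speed in mm/s. With f_stop (N) it stops when the force on the tool has changed by that much, and returns True; else False.
- robot.move_j(angles): joint-space move.
- robot.move_gripper(opening): opening from 0.0 (shut) to 1.0 (fully open); the grip force is fixed at half the most; returns when the fingers have stopped.
- robot.sleep(seconds).
- robot.inverse_kinematics(position, orientation): joint angles nearest the present ones, or None.
- robot.get_image(name): name is "side" or "top"; returns a dict with "img" (480x640x3 uint8, blue, green, red), "fovy" (degrees; the focal length in pixels is half the picture's height over the tangent of half this angle, whatever the lens; pixels are square), "cx", "cy" (the principal point, pixels), "k1" (the pictures are not rectified: a ray, as slopes to the right and down, at radius r is drawn at 1 + k1 r^2 times it, then the intrinsics apply), "eye" and "orientation" of the camera in the world. Camera axes: x right, y down, z forward; pixel columns grow to the right and rows downward; lengths in mm; the calibration is good to about 2 mm. A picture is of the moment at which its call begins. There is no depth.
A pose or a line that the arm cannot do raises robot.MotionError and nothing moves.
- robot.hand_in(): hands the job in; it is judged then, once.
Readings, each from a call of its own:
- robot.current_t(): time.
- robot.current_qpos(): joint angles.
- robot.current_joint_vel(): joint speeds.
- robot.current_joint_efforts(): joint torques, N m.
- robot.current_tcp_pos(): TCP position.
- robot.current_eef_rot(): TCP orientation.
- robot.current_contact_force(): force on the tool from outside, world axes, zero at the start.
- robot.current_ft_torque(): the same for the moment, N m.
- robot.current_gripper_width(): opening from 0.0 (shut) to 1.0 (fully open).
- robot.current_finger_force(): force on a finger pad.
Only numpy, scipy, OpenCV 4.12 (cv2) and the standard library are available. Lean on these libraries where they do the work, as an engineer would, in place of code of your own. Each camera call takes 0.05 s, during which the arm holds its last target. There are 200 camera calls.

## Working session

There is one attempt and no reset: what is moved stays moved. The work goes in short steps, each a Python script; the robot and the scene stay as the last script left them, time stands still between calls to the robot, and variables do not carry over. Pictures are saved under pics/ and viewed, at most 14 in all, crops included, and the job is handed in when it is done.

```bash
mkdir -p pics
python3 - <<'E'
from bench import robot
import cv2
for n in("top","side"):
    d=robot.get_image(n); cv2.imwrite(f"pics/{n}0.png",d["img"])
    print(n,{k:v for k,v in d.items() if k!="img"})
print(robot.current_t(),robot.current_eef_rot(),robot.current_gripper_width())
E
```

```text
top {'fovy': 47.572440467239005, 'cx': 323.38270697871576, 'cy': 241.02891814087795, 'k1': -0.0007861881749515974, 'eye': array([ 306.9996209 ,   24.69563627, 1249.44865389]), 'orientation': array([-2.98371342e+00,  1.68090850e-03, -1.57369438e+00])}
side {'fovy': 51.4923446570387, 'cx': 321.5281951251931, 'cy': 239.91829722121946, 'k1': -0.13960538231331954, 'eye': array([ 312.03977675, -707.18255176, 1010.83603992]), 'orientation': array([-2.44938699, -0.01379279, -0.18983817])}
0.1 [-3.14000289e+00 -3.18378191e-04  2.91782197e+00] 0.9975593808981181
```

View pics/top0.png

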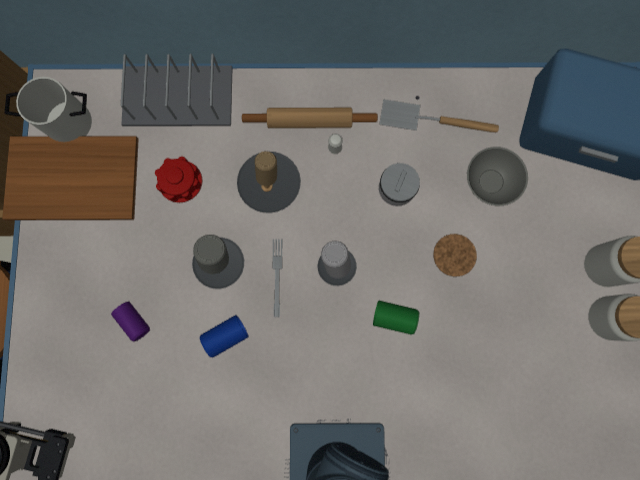

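View pics/side0.png

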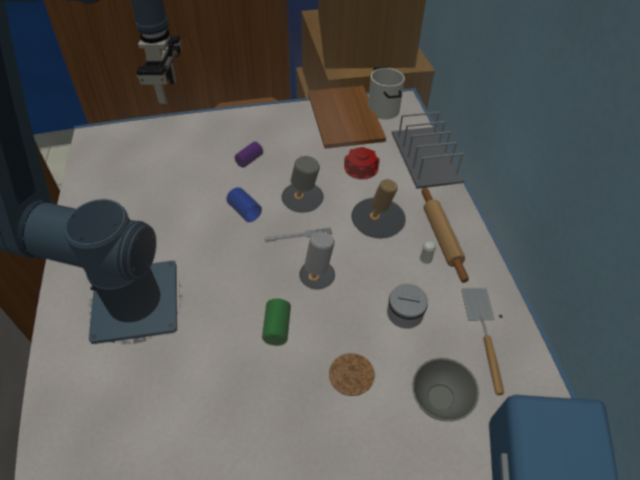

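The narrow cup is on the large dish (265,170 top view), the wide cup on the medium dish (210,250) and the steel cup on the small dish (335,255). The mat is at (455,255). I'll refine these poses by fitting the outlines in both cameras.

```bash
cat > cam.py <<'E'
import numpy as np,cv2
from scipy.spatial.transform import Rotation as R
def proj(d,P):
    q=(np.atleast_2d(P)-d["eye"])@R.from_euler("xyz",d["orientation"]).as_matrix()
    s=q[:,:2]/q[:,2:]; s=s*(1+d["k1"]*(s**2).sum(1,keepdims=True))
    return s*(240/np.tan(np.radians(d["fovy"])/2))+[d["cx"],d["cy"]]
def unproj(d,uv,z):
    from scipy.optimize import least_squares
    return least_squares(lambda p:(proj(d,[p[0],p[1],z])[0]-uv),[400,0]).x
T=np.linspace(0,2*np.pi,120,endpoint=False)
def circ(c,r,ax=(0,0,1)):
    ax=np.array(ax,float);ax/=np.linalg.norm(ax)
    u=np.cross(ax,[0,1,0]);u/=np.linalg.norm(u);v=np.cross(ax,u)
    return np.array(c)+r*(np.outer(np.cos(T),u)+np.outer(np.sin(T),v))
def axis(yaw): return np.array([np.sin(.21)*np.cos(yaw),np.sin(.21)*np.sin(yaw),np.cos(.21)])
E
cat > fit.py <<'E'
from cam import *
from bench import robot
from scipy.optimize import differential_evolution as DE
from scipy.ndimage import map_coordinates as mc
D={n:robot.get_image(n) for n in("top","side")}
G={n:cv2.GaussianBlur(d["img"],(0,0),.7).astype(float) for n,d in D.items()}
def samp(n,uv): return np.stack([mc(G[n][:,:,k],[uv[:,1],uv[:,0]],order=1,mode="nearest") for k in range(3)],1)
def edge(c,r,ax=(0,0,1)):
    s=0
    for n,d in D.items():
        a=samp(n,proj(d,circ(c,r-2.5,ax)));b=samp(n,proj(d,circ(c,r+2.5,ax)))
        s+=np.minimum(np.abs(a-b).sum(1),60).mean()
    return s
stands={"large":(75,(268,182),24,80),"medium":(60,(218,262),34,70),"small":(45,(337,265),29,92)}
res={}
def run(f,x0,w): return DE(f,[(a-b,a+b) for a,b in zip(x0,w)],seed=1,maxiter=60,popsize=12,tol=1e-6)
for k,(rd,px,rc,h) in stands.items():
    x0=unproj(D["top"],px,7)
    r=run(lambda p:-edge([p[0],p[1],7],rd),x0,(12,12)); dc=r.x
    # cup top face centre, given lean geometry: free offset about dish centre
    def top(p):
        ax=axis(p[2]); o=np.array([p[0],p[1],125]); return -edge(o+7*ax,rc,ax)
    q=run(top,[dc[0]+14,dc[1],0],(12,14,.75))
    off=q.x[:2]-dc
    res[k]=(dc,q.x)
    print(k,"dish",dc.round(1),-r.fun,"pad",q.x.round(2),-q.fun,"off",off.round(1),"yaw",np.arctan2(off[1],off[0]).round(2))
m=run(lambda p:-edge([p[0],p[1],5],50),unproj(D["top"],(455,255),5),(10,10));print("mat",m.x.round(1),-m.fun)
for n,d in D.items():
    im=cv2.resize(d["img"],None,fx=4,fy=4,interpolation=cv2.INTER_CUBIC)
    def dr(P): cv2.polylines(im,[np.int32((proj(d,P)+.5)*4)],True,(0,255,255),1)
    for k,(rd,px,rc,h) in stands.items():
        dc,q=res[k]; ax=axis(q[2]);dr(circ([*dc,7],rd));o=np.array([q[0],q[1],125]);dr(circ(o+7*ax,rc,ax));dr(circ(o+(7-h)*ax,rc,ax))
    dr(circ([*m.x,5],50))
    a=im[560:1240,680:1960] if n=="top" else im[600:1640,1080:1760]
    s=min(800/a.shape[1],600/a.shape[0]);cv2.imwrite(f"pics/fit_{n}.png",cv2.resize(a,None,fx=s,fy=s,interpolation=cv2.INTER_AREA))
E
python3 fit.py
```

```text
large dish [648.2 158.7] 114.08517239691002 pad [ 6.5940e+02  1.5285e+02 -5.3000e-01] 100.12106662275792 off [11.2 -5.9] yaw -0.48
medium dish [459.4 271.2] 102.25845778166091 pad [ 4.6913e+02  2.6622e+02 -1.7000e-01] 100.27678325612395 off [ 9.8 -4.9] yaw -0.47
small dish [450.3  -1.7] 96.83981760417431 pad [459.76   4.13   0.75] 88.62737009939806 off [9.5 5.8] yaw 0.55
mat [ 474.  -274.2] 120.0
```

View pics/fit_top.png

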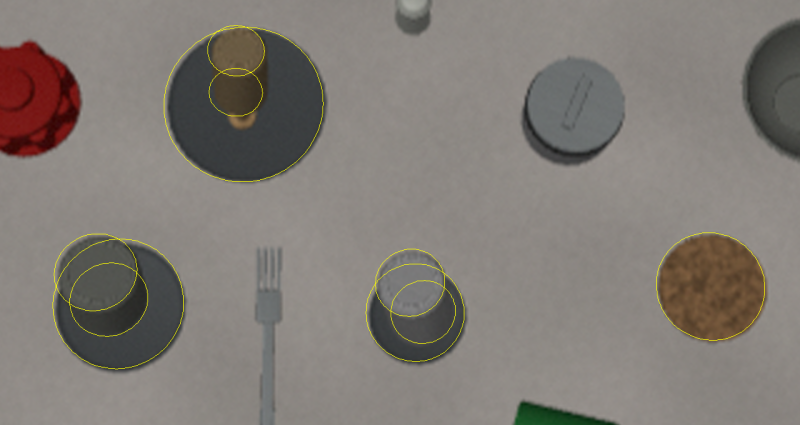

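View pics/fit_side.png

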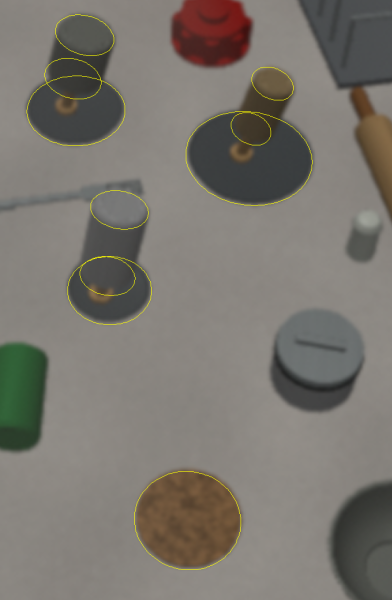

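Dish and mat outlines fit well. The cup leans are less certain, so I'll cross-check the yaws with a one-parameter fit and the visible peg-base collars, at side-view crop positions (241,152), (66,105) and (100,293).

```bash
cat > yaw.py <<'E'
import re
src=open("fit.py").read().split("res={}")[0]; exec(src)
dc={"large":(648.2,158.7),"medium":(459.4,271.2),"small":(450.3,-1.7)}
base={"large":(241,152),"medium":(66,105),"small":(100,293)}
for k,(rd,px,rc,h) in stands.items():
    c=np.array(dc[k]); ys=np.linspace(-.8,.8,33); S=[]
    for y in ys:
        ax=axis(y);o=np.array([*(c+14*np.array([np.cos(y),np.sin(y)])),125]);hull=0
        # silhouette of the whole cup
        for n,d in D.items():
            def H(r,e): 
                P=proj(d,np.r_[circ(o+(7+e)*ax,r,ax),circ(o+(7-h-e)*ax,r,ax)]).astype(np.float32)
                return cv2.convexHull(P)[:,0]
            A=H(rc,0); A=np.r_[A,A[:1]]; L=np.r_[0,np.cumsum(np.linalg.norm(np.diff(A,axis=0),axis=1))]
            t=np.linspace(0,L[-1],150,endpoint=False);p=np.c_[np.interp(t,L,A[:,0]),np.interp(t,L,A[:,1])]
            g=np.roll(p,-1,0)-np.roll(p,1,0);nn=np.c_[g[:,1],-g[:,0]]/np.linalg.norm(g,axis=1,keepdims=True)
            hull+=np.minimum(np.abs(samp(n,p+1.2*nn)-samp(n,p-1.2*nn)).sum(1),60).mean()
        S.append(hull+edge(o+7*ax,rc,ax))
    i=np.argsort(S)[::-1][:5]
    b=unproj(D["side"],[(base[k][0]/.5769+1080)/4,(base[k][1]/.5769+600)/4],10)-c
    print(k,"best",ys[i].round(2),np.array(S)[i].round(1),"base off",b.round(1),"yaw",np.arctan2(-b[1],-b[0]).round(2))
E
python3 yaw.py
```

```text
large best [-0.6  -0.55 -0.5  -0.65 -0.45] [178.9 178.9 178.2 177.8 177.8] base off [-7.6  4.6] yaw -0.54
medium best [-0.65 -0.7  -0.75 -0.6  -0.8 ] [189.1 188.9 187.  186.6 184. ] base off [-10.2   5.4] yaw -0.49
small best [0.55 0.5  0.6  0.45 0.65] [147.4 146.9 145.4 145.1 143.4] base off [-10.3  -6. ] yaw 0.52
```

```bash
cat > lib.py <<'E'
from cam import *
from bench import robot
DEP=45   # TCP below the cup's top face
ST={"large":((660.3,151.7),-.52),"medium":((471.3,263.9),-.55),"small":((462.4,5.4),.53),"mat":((474.,-274.2),None)}
def pose(o,yaw,up,spin,zlean=True):
    """TCP pose holding a cup with inner-floor centre o, raised by up along its axis"""
    ax=axis(yaw) if yaw is not None else np.array([0,0,1.])
    a=yaw if yaw is not None else 0
    y=np.array([-np.sin(a),np.cos(a),0]); z=-ax
    M=np.c_[np.cross(y,z),y,z]@R.from_euler("z",spin).as_matrix()
    return np.array(o)+ax*(7-DEP+up), R.from_matrix(M).as_euler("xyz")
def go(o,yaw,up,spin,lin=None,f=None):
    p,r=pose(o,yaw,up,spin)
    return robot.move_ptp(p,r) if lin is None else robot.move_linear(p,r,speed=lin,f_stop=f)
def stat(t):
    print(t,"t",round(robot.current_t(),1),"w",round(robot.current_gripper_width()*93,1),"ff",np.round(robot.current_finger_force(),1),"F",np.round(robot.current_contact_force(),1),"tcp",np.round(robot.current_tcp_pos(),1))
def pick(o,yaw,spin,lift=115):
    go(o,yaw,90,spin); go(o,yaw,0,spin,lin=100,f=15); stat("at")
    robot.move_gripper(0); robot.sleep(.2); stat("gripped")
    go(o,yaw,lift,spin,lin=90); stat("lifted")
def place(o,yaw,spin,lift=115):
    go(o,yaw,lift,spin); go(o,yaw,14,spin,lin=90); print(go(o,yaw,-6,spin,lin=20,f=5)); stat("down")
    robot.move_gripper(1); robot.sleep(.4); stat("open")
    go(o,yaw,100,spin,lin=100); stat("away")
def snap(tag,box=None):
    for n in("top","side"): cv2.imwrite(f"pics/{tag}_{n}.png",robot.get_image(n)["img"])
E
python3 - <<'E'
from lib import *
for k,(c,yaw) in ST.items():
  for s in (0,np.pi/2,-np.pi/2,np.pi):
    o=[*c,125 if k!="mat" else 78]
    print(k,round(s,2),[None if q is None else np.round(q,2).tolist() for q in (robot.inverse_kinematics(*pose(o,yaw,u,s)) for u in(0,115))])
E
```

```text
large 0 [[0.01, 0.68, 1.21, 0.11, 1.43, -1.07], [-0.01, 0.64, 1.0, 0.1, 1.68, -1.06]]
large 1.57 [[0.01, 0.68, 1.21, 0.11, 1.43, 0.51], [-0.01, 0.64, 1.0, 0.1, 1.68, 0.52]]
large -1.57 [[0.01, 0.68, 1.21, 0.11, 1.43, -2.64], [-0.01, 0.64, 1.0, 0.1, 1.68, -2.63]]
large 3.14 [[0.01, 0.68, 1.21, 0.11, 1.43, 2.08], [-0.01, 0.64, 1.0, 0.1, 1.68, 2.09]]
medium 0 [[0.21, 0.43, 1.65, 0.15, 1.22, -0.87], [0.18, 0.35, 1.47, 0.14, 1.48, -0.86]]
medium 1.57 [[0.21, 0.43, 1.65, 0.15, 1.22, 0.7], [0.18, 0.35, 1.47, 0.14, 1.48, 0.71]]
medium -1.57 [[0.21, 0.43, 1.65, 0.15, 1.22, -2.44], [0.18, 0.35, 1.47, 0.14, 1.48, -2.43]]
medium 3.14 [[0.21, 0.43, 1.65, 0.15, 1.22, 2.27], [0.18, 0.35, 1.47, 0.14, 1.48, 2.28]]
small 0 [[-0.14, 0.35, 1.78, -0.14, 1.18, -2.17], [-0.11, 0.27, 1.59, -0.13, 1.46, -2.18]]
small 1.57 [[-0.14, 0.35, 1.78, -0.14, 1.18, -0.6], [-0.11, 0.27, 1.59, -0.13, 1.46, -0.61]]
small -1.57 [[-0.14, 0.35, 1.78, -0.14, 1.18, 2.54], [-0.11, 0.27, 1.59, -0.13, 1.46, 2.53]]
small 3.14 [[-0.14, 0.35, 1.78, -0.14, 1.18, 0.97], [-0.11, 0.27, 1.59, -0.13, 1.46, 0.96]]
mat 0 [[-0.73, 0.44, 1.76, 0.0, 0.94, -2.3], [-0.73, 0.31, 1.63, 0.0, 1.2, -2.3]]
mat 1.57 [[-0.73, 0.44, 1.76, -0.0, 0.94, -0.73], [-0.73, 0.31, 1.63, -0.0, 1.2, -0.73]]
mat -1.57 [[-0.73, 0.44, 1.76, -0.0, 0.94, 2.41], [-0.73, 0.31, 1.63, -0.0, 1.2, 2.41]]
mat 3.14 [[-0.73, 0.44, 1.76, -0.0, 0.94, 0.84], [-0.73, 0.31, 1.63, -0.0, 1.2, 0.84]]
```

Run:
```python
from lib import *
pick([659.6,152.3,125],-.52,0)
snap("g1")
place([474,-274.2,78],None,0)
snap("m1")
a=cv2.imread("pics/g1_side.png");b=cv2.imread("pics/m1_side.png")
cv2.imwrite("pics/s1.png",np.hstack([a[60:420,240:520],b[60:480,240:520][:360]]))
```

```text
at t 3.8 w 93.3 ff 0.0 F [-0.3  0.   0.9] tcp [653.4 156.2  88.6]
gripped t 4.7 w 48.2 ff 29.9 F [-0.3  0.5 -0.8] tcp [652.8 156.3  87.9]
lifted t 6.2 w 48.2 ff 29.9 F [ 0.5 -0.9 -1.3] tcp [673.1 144.4 199.5]
True
down t 10.0 w 48.0 ff 30.0 F [-0.1 -1.9  2.8] tcp [ 474.  -274.5   39.3]
open t 11.2 w 92.7 ff 0.0 F [-0.6 -0.7  0.1] tcp [ 473.4 -273.7   38.9]
away t 12.4 w 92.9 ff 0.0 F [0.2 0.4 0. ] tcp [ 473.6 -273.8  139.3]
```

View pics/s1.png

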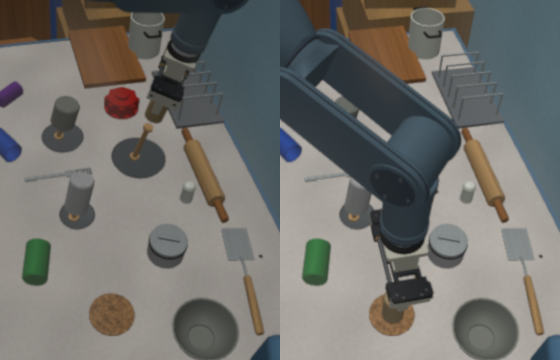

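The narrow cup stands on the mat, and the large peg is bare with its pad at about (387,187) in the side view. I'll measure that pad directly before using it.

Run:
```python
from lib import *
d=robot.get_image("top");s=robot.get_image("side")
print("side pad ray",unproj(s,(387,187),125).round(1), proj(d,[660.3,151.7,125]),proj(s,[660.3,151.7,125]))
for n,x in(("top",d),("side",s)):
    u,v=proj(x,[660.3,151.7,125])[0].astype(int)
    a=cv2.resize(x["img"][v-30:v+30,u-30:u+30],(390,390),interpolation=cv2.INTER_CUBIC)
    P=((proj(x,circ([660.3,151.7,125],13,axis(-.52)))-[u-30,v-30]+.5)*6.5).astype(np.int32);cv2.polylines(a,[P],True,(0,255,255),1)
    globals()["a_"+n]=a
cv2.imwrite("pics/pad.png",np.hstack([a_top,a_side]))
```

```text
side pad ray [660.3 154.5] [[264.48792592 160.85245367]] [[387.28580708 187.7617285 ]]
```

View pics/pad.png

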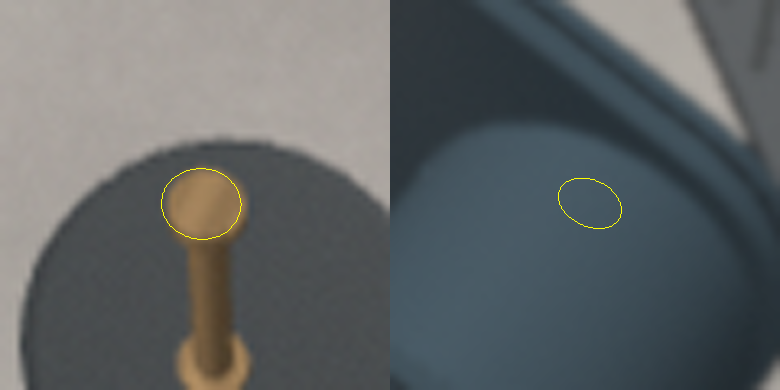

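The pad estimate is within about 1 mm in the top view. Next is the wide cup to the large stand, then the steel cup to the medium stand.

Run:
```python
from lib import *
pick([470.3,265.2,125],-.55,0)
place([660,151.2,125],-.52,0)
go([462,5,125],.53,115,0)
snap("w")
a=cv2.imread("pics/w_side.png");b=cv2.imread("pics/w_top.png")
cv2.imwrite("pics/s2.png",np.hstack([a[90:450,240:520],b[90:450,150:450]]))
```

```text
at t 15.6 w 93.1 ff 0.0 F [ 0.2  0.7 -0.2] tcp [464.2 269.4  88.4]
gripped t 16.3 w 68.4 ff 29.4 F [ 0.1 -0.7  3.3] tcp [463.8 269.4  88.1]
lifted t 17.7 w 68.1 ff 29.3 F [-1.1  0.3 -2.6] tcp [483.5 256.8 199.7]
True
down t 20.6 w 67.9 ff 29.6 F [0.6 0.2 4. ] tcp [653.3 155.2  88.1]
open t 21.6 w 92.9 ff 0.0 F [ 0.2 -0.3 -0.6] tcp [652.4 155.   86.9]
away t 22.8 w 93.2 ff 0.0 F [-0.1  0.2 -0. ] tcp [670.7 144.9 184.8]
```

View pics/s2.png

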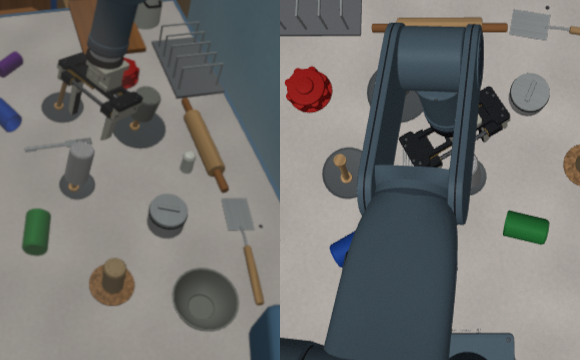

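The wide cup hangs on the large peg and the narrow cup stands on the mat. The bare medium pad is at about (213,250) in the top view. I'll print that as a check and move the steel cup only if it agrees.

Run:
```python
from lib import *
d=robot.get_image("top")
im=d["img"][235:262,195:232].astype(int); m=(im[:,:,2]-im[:,:,0])>28
v,u=np.nonzero(m); k=v<np.nanmin(v)+12
print(proj(d,[471.3,263.9,125]),"blob x",u.min()+195,u.max()+195,"top row",v.min()+235)
print("px213,250->",unproj(d,(213,250),125).round(1))
e=np.hypot(*(unproj(d,(213,250),125)-[471.3,263.9]))
if e<7:
    pick([460.9,4.8,125],.53,0)
    place([471.3,263.9,125],-.55,0)
    go([474,-274.2,78],None,100,0)
    snap("x")
    a=cv2.imread("pics/x_side.png");b=cv2.imread("pics/x_top.png")
    cv2.imwrite("pics/s3.png",np.hstack([a[90:450,240:520],b[90:450,150:500]]))
```

```text
[[209.46805593 248.34983711]] blob x 203 216 top row 244
px213,250-> [467.8 256.4]
```

The colour blob puts the pad centre at column 209.5, which matches the estimate to within 2 mm. My reading of 213 was coarse, so I'll proceed.

Run:
```python
from lib import *
pick([460.9,4.8,125],.53,0)
place([470,264,125],-.55,0)
go([474,-274.2,78],None,100,0)
snap("x")
a=cv2.imread("pics/x_side.png");b=cv2.imread("pics/x_top.png")
cv2.imwrite("pics/s3.png",np.hstack([a[90:450,240:520],b[90:450,150:500]]))
```

```text
at t 25.3 w 93.2 ff 0.0 F [ 0.8  0.4 -0.4] tcp [454.7   0.7  88.4]
gripped t 26.1 w 58.8 ff 30.0 F [1.1 0.8 1.6] tcp [454.1   0.8  87.9]
lifted t 27.6 w 58.6 ff 30.0 F [ 1.5 -0.2 -2.7] tcp [474.3  12.9 199.7]
True
down t 30.7 w 58.8 ff 30.0 F [-0.8 -1.   4.4] tcp [463.3 268.   88.3]
open t 31.9 w 93.3 ff 0.0 F [0.1 0.2 0.5] tcp [462.6 267.8  87.5]
away t 33.0 w 92.9 ff 0.0 F [-0.2  0.5 -0.5] tcp [480.5 257.2 185. ]
```

View pics/s3.png

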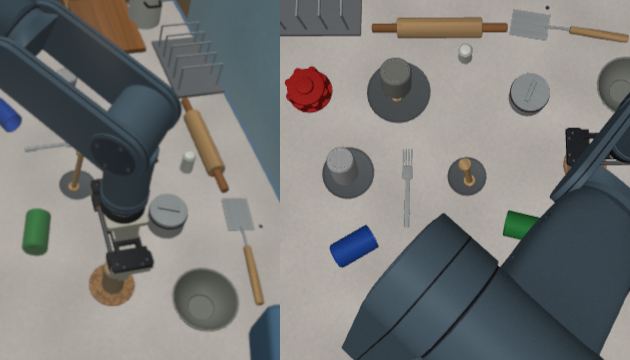

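The wide and steel cups hang on their pegs, and the bare small pad is at about (335,253) in the top view. I'll measure it, then move the narrow cup.

Run:
```python
from lib import *
d=robot.get_image("top")
im=d["img"][235:275,318:355].astype(int); m=(im[:,:,2]-im[:,:,0])>28
v,u=np.nonzero(m); k=v<v.min()+9; uu=(u[k].min()+u[k].max())/2+318
print(proj(d,[462.4,5.4,125]),"blob",uu,"top row",v.min()+235,"pred top",proj(d,circ([462.4,5.4,125],13,axis(.53)))[:,1].min())
assert abs(uu-proj(d,[462.4,5.4,125])[0,0])<2.5
pick([474,-274.2,78],None,0)
place([461.8,5.2,125],.53,0)
robot.move_ptp([250,-350,300],[3.14,0,0]); stat("clear")
snap("y")
a=cv2.imread("pics/y_side.png");b=cv2.imread("pics/y_top.png")
cv2.imwrite("pics/s4.png",np.hstack([a[90:450,240:520],b[90:450,150:500]]))
```

```text
[[333.33140311 252.19043126]] blob 334.5 top row 248 pred top 246.28550826815916
at t 36.4 w 93.2 ff 0.0 F [-0.3 -0.2 -0.2] tcp [ 474.5 -274.6   40.6]
gripped t 37.4 w 47.8 ff 30.0 F [-0.4  0.   0.3] tcp [ 474.1 -274.3   40.1]
lifted t 38.8 w 47.7 ff 30.0 F [ 0.7 -0.1 -1.3] tcp [ 473.7 -273.9  154.3]
True
down t 41.9 w 48.0 ff 30.0 F [0.1 0.8 3.9] tcp [454.8   1.2  87.7]
open t 43.2 w 93.0 ff 0.0 F [-0.2 -0.5  1.1] tcp [454.3   1.4  87.2]
away t 44.4 w 93.1 ff 0.0 F [-0.6  1.7  0.2] tcp [472.4  11.7 185. ]
clear t 46.5 w 93.4 ff 0.0 F [ 0.  -0.2 -0.1] tcp [ 250.2 -349.7  299.8]
```

View pics/s4.png

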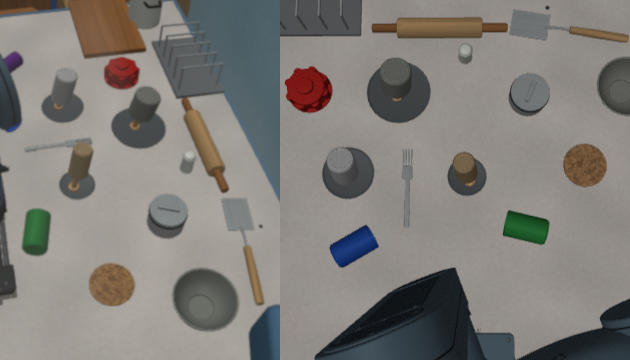

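All three cups hang centred on their matching pegs, and the tin, bowl and mould look undisturbed. Handing in.

```bash
python3 -c "
from bench import robot
print(robot.hand_in())"
```

```text
the job is handed in; nothing more can be done
None
```

I handed the job in at about 47 s of the 125 s allowed, with each cup hanging on its matching peg and the tin, bowl and mould looking undisturbed in the last pictures; `hand_in()` returned no verdict.

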